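# Lock the oven's vent plungers by feel and shut the splash guard

## Robot

A 6-joint arm with a two-finger parallel gripper is mounted at the origin on the work surface. World frame = base frame: x ahead of the robot, y to its left, z up, the work surface at z = 0. Lengths are in m, angles in rad, forces in N, time in s.
With the tool pointing down it reaches from about 0.325 to 0.9 m from the base axis. Payload 6.1 kg.
Tool frame: the origin (TCP) lies midway between the tips of the shut fingers; the grasp point (between the pads) lies 19 mm behind it; x points along the fingers, y is the direction in which the jaws open and shut, and the axes are right-handed (so a half turn about x gives the same grasp; the last joint's range is limited). The gripper opens to 85 mm and grips with 20 to 120 N. Pads are 22 mm wide; open, the fingers measure 114 mm over their backs; the gripper's body (76 mm by 85 mm) begins 54 mm behind the grasp point. The pads swing forward as they close: fully open they stand 13 mm farther back than shut.
Start: joints at [1.204, 0.22, 1.526, -0, 1.395, -0.126], TCP at [0.149, 0.607, 0.231] pointing down, gripper open.
Joint ranges: [-2.98, 2.98], [-0.91, 2.08], [0.09, 2.57], [-1.24, 4.39], [0.2, 2.65], [-2.68, 2.68]. Speed limits (rad/s): [2.57, 2.57, 3.01, 3.14, 3.14, 3.14].

## Interface

Orientations are given as [roll, pitch, yaw] about the fixed x, y, z axes, in that order (R = Rz(yaw) Ry(pitch) Rx(roll)).
In Python, from plant import movep, move_l, set_joints, gripper_to, hold, inverse_kinematics, observe, get_image, get_calibration, Unreachable, job_done gives the robot as it stands. Calls block until the motion is done:
- movep(position, orientation): joint-space move of the TCP to a pose.
- move_l(position, feed=0.15, rotation=None, max_force=None): straight line of the TCP; rotation=None keeps the orientation; feed is the mean speed in m/s. With max_force (N) it stops when the force on the tool has changed by that much, and returns True; else False.
- set_joints(angles): joint-space move.
- gripper_to(opening, f_grip=None): finger opening in m; f_grip is the grip in N (None keeps the last); returns when the fingers have stopped.
- hold(seconds).
- inverse_kinematics(position, orientation): joint angles nearest the present ones, or None.
- observe(): the state.
- get_image(name): name is "scene" or "side" or "wrist"; returns (picture, depth): 400x640x3 uint8, red, green, blue; 400x640 float32, m along the optical axis (not along the pixel's ray), 0 where there is no reading.
- get_calibration(name): a dict with "intrinsics" (3x3 intrinsics, pixels), "world_from_camera" (4x4, takes a point from camera to world coordinates). Camera axes: x right, y down, z forward; pixel columns grow to the right and rows downward; lengths in m; the calibration is good to about 2 mm. A picture is of the moment at which its call begins: read the wrist's pose just before it. get_calibration takes no time and is no camera call; for the wrist camera it gives the pose at the moment of the call.
A pose or a line that the arm cannot do raises Unreachable and nothing moves.
- job_done(): hands the job in, once; it reports no verdict.
The state is a dict: "time_s": time; "q": joint angles; "joint_velocities": joint speeds; "joint_torque": joint torques, N m; "eef_pos": TCP position; "tcp_rot": TCP orientation; "ft_force": force on the tool from outside, world axes, zero at the start; "torque": the same for the moment, N m; "opening": finger opening in m.
Only numpy, scipy, OpenCV 4.12 (cv2) and the standard library are available. Lean on these libraries where they do the work, as an engineer would, in place of code of your own. Each camera call takes 0.05 s, during which the arm holds its last target. There are 200 camera calls.

## Task

Get the vent console ready for wash-down: lock in all three push-lock plungers, then swing the clear splash guard down so that it stays fully shut by itself. The rubber caps look the same in or out and each full push flips a plunger, so feel every cap first and click only those that are out. Do not knock the other things on the bench about.

Things in the scene. Friction and masses are not known exactly. Their poses are not given: they have to be found in the camera images.
- console: vent console, fixed: white box 250 wide (y), aluminium sloped face 150 long. Origin on the bench under the face's middle, +x away from the robot, z up. The face's outward normal is (-0.5, 0, 0.866) here (30 deg lean), its middle 85 high. Three push-lock caps in a row along y, 65 apart, move along that normal. The open guard overhangs them: come in along the normal, leaning about 30 deg
- cap_left (a point): centre of the +y cap's flat top in its rest position (fixed to the console, axes as the console's). Black and blue cap, 43 diameter, standing 25 out of the face. It is a soft boot that always springs back to this height, so it looks the same whether the plunger inside is locked in or out. At the start at least one of the three plungers is out and at least one locked
- cap_middle (a point): same for the middle cap. Feel of every cap under a slow push: the first 1.5 gives with under 1.5 N in either state. Plunger out: from there about 9 N is needed to push on. Plunger locked: it keeps giving with under 1.5 N until 10 deep, where it meets 9 N or more
- cap_right (a point): same for the -y cap. Click of every cap: pushed to its hard bottom, about 18 deep (some 11 N, then it stops hard), and let go, the plunger changes state: out becomes locked, locked pops out. A push less than 15 deep changes nothing
- guard_hinge (a point): middle of the guard's hinge line, along the console's y, at the top (far) edge of the face, 17 off the face and 75 up the slope from the row of caps; axes as the console's
- guard (a joint): angle of the clear splash guard (plate 246 wide, reaching 132 from the hinge, 5 thick, 0.30 kg): 0 = shut, its inner side parallel to the face, 17 above it; about 1.5 = open along the face's normal (start). Stiff hinge, 0.25 N m: stays where left. Shut, it holds the caps 8 in: any plunger that is out pushes it back to about 0.09. Pressing the guard does not click plungers
- guard_edge (a point): middle of the orange round bar (14 diameter, 246 long, along y) on the guard's free edge, 137 from the hinge, 6 outward of the plate's inner side. Its axes: -x from the hinge to the bar, z out of the guard's outer side. To shut the guard push the bar or plate from its far side in an arc about the hinge, towards the robot and down
- tin: bystander: black round baking tin, 170 diameter, 75 high; origin under its middle
- bowl: bystander: steel bowl, 200 diameter, 75 high; origin under its middle
- scraper: bystander: dough scraper with orange grip, 130 by 90, 20 high, lying; origin under its middle
- rolling_pin: bystander: wooden rolling pin, 270 long along its x, 40 thick; origin under its middle
- dredger: bystander: aluminium flour dredger, 68 diameter, 100 high; origin under its middle
- cup: bystander: white measuring mug, 80 diameter, 85 high, handle at its +y; origin under its middle
- brush: bystander: pastry brush lying along its x; origin under its middle

How it is judged:
By the outcome, as a careful person would: the job done as asked, in the order asked, and still so for the second after the job is handed in, with the robot touching nothing.
It also fails if it takes over 67 s, if anything falls off the work surface, if the arm or the gripper's body presses on something with over 40 N, if the wrist force passes 120 N, or if a joint passes its speed limit or range.

## Working session

There is one attempt and no reset: what is moved stays moved. The work goes in short steps, each a Python script; the robot and the scene stay as the last script left them, time stands still between calls to the robot, and variables do not carry over. Pictures are saved under pics/ and viewed, about 8 in all and at most 12, crops included, and the job is handed in when it is done.

```bash
ls && mkdir -p pics
python3 - <<'E'
from plant import *
import cv2,numpy as np
for n in ("scene","side"):
    im,d=get_image(n); cv2.imwrite(f"pics/{n}0.png",im[...,::-1]); np.save(f"pics/{n}0.npy",d)
    c=get_calibration(n); print(n,np.round(c["intrinsics"],1).tolist(),np.round(c["world_from_camera"],4).tolist(),(d>0).mean())
s=observe();print(s)
E
```

```text
pics
scene [[449.2, 0.0, 315.2], [0.0, 449.2, 192.8], [0.0, 0.0, 1.0]] [[-0.3858, 0.6951, -0.6066, 1.1591], [0.9224, 0.3012, -0.2416, 0.256], [0.0147, -0.6528, -0.7574, 0.8719], [0.0, 0.0, 0.0, 1.0]] 0.99605859375
side [[402.4, 0.0, 321.6], [0.0, 402.4, 198.8], [0.0, 0.0, 1.0]] [[0.9308, -0.1999, 0.3061, 0.2627], [-0.365, -0.4587, 0.8102, -0.7663], [-0.0216, -0.8658, -0.4999, 0.5909], [0.0, 0.0, 0.0, 1.0]] 0.9960390625
{'time_s': 0.1, 'q': array([ 1.20385995e+00,  2.21191904e-01,  1.52751183e+00, -2.40996541e-05,
        1.39467783e+00, -1.26098103e-01]), 'joint_velocities': array([ 8.90786494e-04, -8.79588509e-05, -1.87669573e-03, -2.31935259e-03,
        1.09806354e-03,  8.23599095e-04]), 'joint_torque': array([ 1.23129121e-03, -4.98248649e+01, -3.90548265e+01, -2.89531154e-04,
        5.70009011e-03,  1.42833048e-05]), 'eef_pos': array([0.14888517, 0.60644342, 0.23027296]), 'tcp_rot': array([-1.68363614,  1.56900726, -1.92447017]), 'ft_force': array([-0.02389136, -0.47149952, -1.06093515]), 'torque': array([ 0.03369788,  0.04537735, -0.02040377]), 'opening': 0.08566752172028691}
```

View pics/scene0.png

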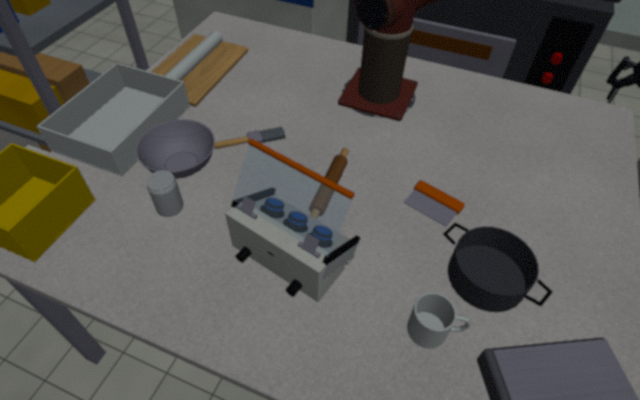

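View pics/side0.png

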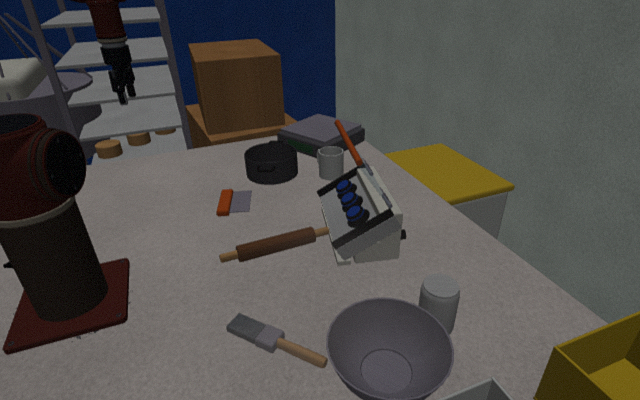

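The scene view shows blue caps at about (275,207), (297,220) and (322,235), and the orange bar from (250,143) to (352,194). In the side view the caps are at (345,186), (350,200) and (357,215), and the bar runs from (337,122) to (370,170). Next I'll triangulate them.

```bash
cat > vis.py <<'E'
import cv2,numpy as np
from plant import get_calibration
def blobs(im,roi,lo,hi,amin=15):
    x0,y0,x1,y1=roi
    m=cv2.inRange(cv2.cvtColor(im[y0:y1,x0:x1],cv2.COLOR_BGR2HSV),lo,hi)
    n,l,st,c=cv2.connectedComponentsWithStats(m)
    out=[]
    for i in range(1,n):
        if st[i,4]>=amin:
            p=np.argwhere(l==i)[:,::-1]+[x0,y0]
            out.append((c[i]+[x0,y0],st[i,4],p))
    return sorted(out,key=lambda o:o[0][0])
def P(n):
    c=get_calibration(n);return c["intrinsics"]@np.linalg.inv(c["world_from_camera"])[:3]
def tri(a,b):
    X=cv2.triangulatePoints(P("scene"),P("side"),np.float64(a).reshape(2,1),np.float64(b).reshape(2,1))[:,0]
    return X[:3]/X[3]
def back(n,px,d):
    c=get_calibration(n);p=np.linalg.inv(c["intrinsics"])@np.array([px[0],px[1],1.])*d
    T=c["world_from_camera"];return T[:3,:3]@p+T[:3,3]
E
python3 - <<'E'
from vis import *
a=cv2.imread("pics/scene0.png");b=cv2.imread("pics/side0.png")
da=np.load("pics/scene0.npy");db=np.load("pics/side0.npy")
B=((95,90,40),(130,255,255));O=((3,130,80),(18,255,255))
A=blobs(a,(255,190,340,250),*B);S=blobs(b,(325,170,375,230),*B)
for n,bl,d in(("scene",A,da),("side",S,db)):
    for c,s,p in bl:
        print(n,c.round(1),s,back(n,c,np.median(d[p[:,1],p[:,0]])).round(4))
if len(A)==len(S)==3:
    X=[tri(A[i][0],S[j][0]) for i,j in((0,2),(1,1),(2,0))];print(np.round(X,4))
    y=np.array(X[0])-X[2];print("yaw",np.arctan2(-y[0],y[1]))
for n,im,roi,d in(("scene",a,(240,135,360,200),da),("side",b,(328,115,375,180),db)):
    for c,s,p in blobs(im,roi,*O,amin=10):
        W=np.array([back(n,q,d[q[1],q[0]]) for q in p]); 
        i=np.argsort(p[:,0]);print(n,"bar",s,p[i[0]],p[i[-1]],np.median(W[i[:15]],0).round(3),np.median(W[i[-15:]],0).round(3),np.median(W,0).round(3))
E
```

```text
scene [273.6 204.7] 190 [ 0.6635 -0.0302  0.1755]
scene [297.4 218.7] 193 [0.6766 0.0279 0.1756]
scene [322.  232.9] 207 [0.6892 0.0846 0.1754]
side [342.  184.3] 75 [0.633  0.0637 0.1083]
side [345.1 189.5] 28 [0.6338 0.0464 0.1019]
side [347.2 196.7] 90 [0.6192 0.0017 0.1077]
side [351.9 201.1] 35 [ 0.6234 -0.016   0.1037]
side [352.9 210.7] 108 [ 0.6043 -0.0618  0.1076]
side [356.6 216.5] 38 [ 0.6052 -0.0795  0.1019]
scene bar 702 [240 140] [353 194] [ 0.374 -0.273  0.016] [0.646 0.122 0.259] [0.624 0.016 0.26 ]
scene bar 18 [341 154] [345 153] [0.33  0.004 0.031] [0.33  0.006 0.032] [0.33  0.005 0.031]
side bar 212 [335 121] [361 160] [0.635 0.102 0.261] [ 0.592 -0.112  0.26 ] [ 0.607 -0.028  0.261]
```

Cap tops come from the side view's depth, with z at 0.107–0.108 against the expected 0.1067 and 65 mm spacing. The middle cap is near (0.619, 0.001) and the console yaw about -0.227. The bar depth agrees with this. I'll approach and feel the caps.

```bash
cat > rob.py <<'E'
import numpy as np
from scipy.spatial.transform import Rotation as Rn
from plant import *
YAW=-0.227; C=np.array([0.619,0.001,0.1067])      # middle cap top
Rc=Rn.from_euler('z',YAW).as_matrix()
N=Rc@[-.5,0,.866]; YV=Rc@[0,1,0]
SGN=None
def rpy(a,s):
    tx=Rc@[np.sin(a),0,-np.cos(a)]; ty=s*YV
    return Rn.from_matrix(np.c_[tx,ty,np.cross(tx,ty)]).as_euler('xyz')
CAP={k:C+v*YV for k,v in(("left",.065),("middle",0),("right",-.065))}
def depth(k): return float(-(observe()["eef_pos"]-CAP[k])@N)
def con(x,y,z): return C+Rc@(np.array([x,y,z])-[-.0125,0,.1067])  # console frame -> world
E
python3 - <<'E'
from rob import *
for s in(1,-1):
    for k in CAP:
        q=inverse_kinematics(CAP[k]+.03*N,rpy(np.pi/6,s));print(s,k,q)
    for a in(0,-.3,-.6): print(s,a,inverse_kinematics(con(.05,0,.235),rpy(a,s)))
E
```

```text
1 left [ 0.05811057  0.00250126  2.05145648 -0.25298532  0.59663655 -1.11153242]
1 middle [-0.08340088 -0.05942772  2.11181177 -0.13214593  0.57406404 -1.33506891]
1 right [-0.23488386 -0.10148071  2.15085127  0.00732027  0.56864893 -1.58379229]
1 0 [-0.13505861  0.34863561  1.36351214  0.          1.42944491 -1.47885494]
1 -0.3 [-0.14677399  0.59694069  1.05667864  0.02424989  1.78700339 -1.48893593]
1 -0.6 [-0.15512712  0.8731865   0.72050935  0.04834754  2.14615877 -1.4851223 ]
-1 left [ 0.05811057  0.00250126  2.05145648 -0.25298532  0.59663655  2.03006024]
-1 middle [-0.08340088 -0.05942772  2.11181177 -0.13214593  0.57406404  1.80652375]
-1 right [-0.23488386 -0.10148071  2.15085127  0.00732027  0.56864893  1.55780036]
-1 0 [-0.13505861  0.34863561  1.36351214  0.          1.42944491  1.66273772]
-1 -0.3 [-0.14677399  0.59694069  1.05667864  0.02424989  1.78700339  1.65265673]
-1 -0.6 [-0.15512712  0.8731865   0.72050935  0.04834754  2.14615877  1.65647035]<sys>:0: UserWarning: Gimbal lock detected. Setting third angle to zero since it is not possible to uniquely determine all angles.
```

Run:
```python
from rob import *
import cv2
gripper_to(0.0)
R=rpy(np.pi/6,1)
movep(C+.16*N-Rc@[.05,0,0],R)
for k in("left","middle","right"):
    move_l(CAP[k]+.015*N,.15,rotation=R if k=="left" else None)
    f0=observe()["ft_force"]
    hit=move_l(CAP[k]-.012*N,.012,max_force=4)
    o=observe();print(k,hit,"depth mm",round(depth(k)*1e3,2),"dF",((o["ft_force"]-f0)@N).round(2),"t",o["time_s"])
    if k=="middle":
        im,_=get_image("side");cv2.imwrite("pics/side1.png",im[150:260,280:440,::-1].repeat(4,0).repeat(4,1))
    move_l(CAP[k]+.015*N,.1)
```

```text
left True depth mm 2.27 dF 8.3 t 6.025
middle True depth mm 10.9 dF 3.01 t 8.875
right True depth mm 10.96 dF 3.5 t 11.875
```

View pics/side1.png

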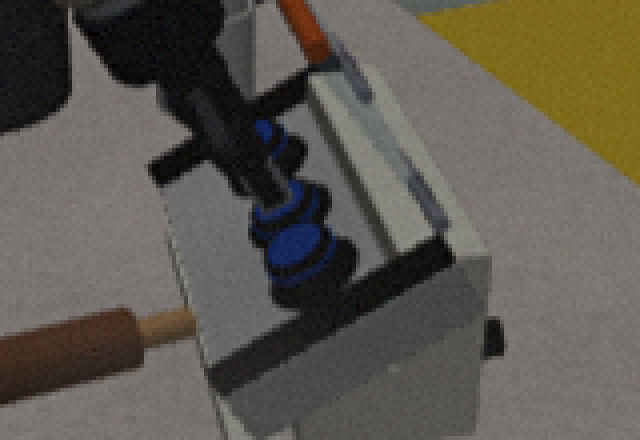

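The crop shows the fingertips on the middle cap's top, at about (270,195) in the crop. Left is out because it met resistance at about 2 mm. Middle and right gave until 11 mm, so both are locked. I'll click left only and then feel it again.

Run:
```python
from rob import *
k="left"
move_l(CAP[k]+.015*N,.15)
move_l(CAP[k]+.002*N,.05)
hit=move_l(CAP[k]-.023*N,.02,max_force=28)
o=observe();print("click",hit,round(depth(k)*1e3,2),o["ft_force"]@N,o["time_s"])
move_l(CAP[k]+.012*N,.05)
f0=observe()["ft_force"]
hit=move_l(CAP[k]-.012*N,.012,max_force=4)
o=observe();print("feel",hit,round(depth(k)*1e3,2),(o["ft_force"]-f0)@N,o["time_s"])
move_l(CAP[k]+.015*N,.1)
```

```text
click True 19.83 12.350077907954015 14.7833
feel True 10.73 2.993255684823688 17.2833
```

Left is now locked; it gave to 10.7 mm. Now I'll go over the guard and swing it down.

```bash
cat > gd.py <<'E'
from rob import *
n2=np.array([-.5,.866]);d2=np.array([-.866,-.5]);H=np.array([.0564,.1372])
def pose(th,clr=0.):
    r=np.cos(th)*d2+np.sin(th)*n2;o=np.cos(th)*n2-np.sin(th)*d2
    a=max(-.5,np.pi/6-th)
    t=np.array([np.sin(a),-np.cos(a)])
    p=H+.137*r+.006*o+(.018+clr)*o+.011*t
    return con(p[0],0,p[1]),rpy(a,1)
E
python3 - <<'E'
from gd import *
import cv2
p0,R0=pose(1.5,.04)
ths=np.linspace(1.5,.1,9)
for t in ths: assert inverse_kinematics(*pose(t)) is not None,t
move_l(CAP["left"]+.12*N,.2)
e=observe()["eef_pos"]; move_l(np.r_[e[:2],.36],.25)
up=p0.copy();up[2]=.36
movep(up,R0); move_l(p0,.15)
im,_=get_image("side");cv2.imwrite("pics/side2.png",im[40:260,260:480,::-1].repeat(2,0).repeat(2,1))
o=observe();print(o["time_s"],o["eef_pos"],p0)
for t in ths[:3]:
    p,R=pose(t); h=move_l(p,.08,rotation=R,max_force=20); o=observe();print(round(t,2),h,o["ft_force"].round(1),o["time_s"])
    if h:break
im,_=get_image("side");cv2.imwrite("pics/side3.png",im[40:260,260:480,::-1].repeat(2,0).repeat(2,1))
cv2.imwrite("pics/c23.png",np.hstack([cv2.imread("pics/side2.png")[:,:390],cv2.imread("pics/side3.png")[:,:390]]))
E
```

```text
20.9833 [ 0.65838295 -0.00777994  0.27914967] [ 0.65790279 -0.00798581  0.27688627]
1.5 False [-0.5  0.2  0.5] 21.6333
1.32 False [-0.2 -0.4  0.5] 22.0833
1.15 False [0.8 0.2 0.6] 22.5333
```

View pics/c23.png

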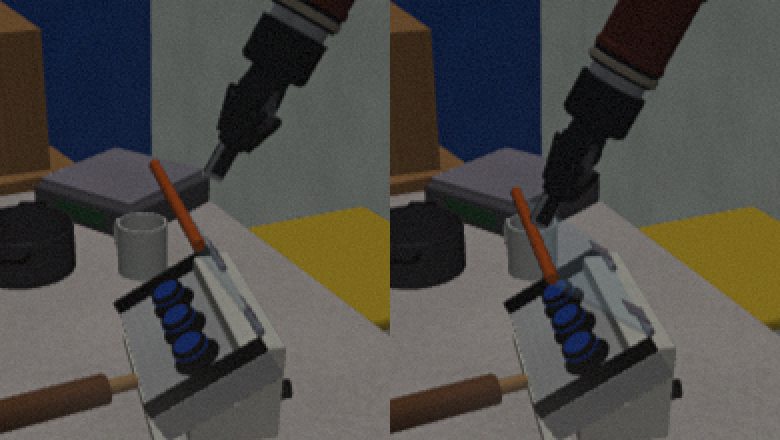

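The left panel shows the tool behind the bar with the guard open. In the right panel the fingers are pushing the bar from about (200,247) down to (160,280), so the guard is swinging. I'll continue to shut.

Run:
```python
from gd import *
import cv2
for t in np.linspace(1.0,.04,7):
    p,R=pose(t); h=move_l(p,.08,rotation=R,max_force=25); o=observe();print(round(t,2),h,o["ft_force"].round(1),o["time_s"])
    if h:break
if not h:
    p,R=pose(0,-.006); h=move_l(p,.03,rotation=R,max_force=25); o=observe()
    print("press",h,o["ft_force"].round(1),((o["eef_pos"]-pose(0)[0])@N).round(4),o["time_s"])
hold(.3)
e=observe()["eef_pos"];move_l(e+.12*N,.1); move_l(e+.16*N-Rc@[.12,0,0],.2)
hold(.5)
for n,roi in(("side",(40,260,260,480)),("scene",(130,300,220,380))):
    im,d=get_image(n);np.save(f"pics/{n}4.npy",d);cv2.imwrite(f"pics/{n}4f.png",im[...,::-1])
a=cv2.imread("pics/side4f.png")[100:280,280:440];b=cv2.imread("pics/scene4f.png")[130:310,210:370]
cv2.imwrite("pics/c4.png",np.hstack([a,b]).repeat(2,0).repeat(2,1))
from vis import blobs,back
f=cv2.imread("pics/side4f.png");d=np.load("pics/side4.npy")
for c,s,p in blobs(f,(300,130,400,270),(3,150,90),(18,255,255),30):
    W=np.array([back("side",q,d[q[1],q[0]]) for q in p]);print(c.round(),s,[((w-C)@N).round(4) for w in (np.median(W,0),)],np.median(W,0).round(4))
print("time",observe()["time_s"])
```

```text
1.0 False [ 0.2 -0.5 -0.6] 22.9917
0.84 False [ 0.5 -0.6 -0.4] 23.4167
0.68 False [ 0.7 -0.3  0.3] 23.8417
0.52 False [0.8 0.4 1.5] 24.2667
0.36 False [ 0.3 -0.3  0.6] 24.6917
0.2 False [ 0.7  0.5 -0.1] 25.1167
0.04 False [-0.  -0.2 -0.4] 25.5417
press True [-14.7   1.6  18.7] -0.0012 25.8833Traceback (most recent call last):
  File "<stdin>", line 10, in <module>
plant.Unreachable: the arm cannot follow that straight line within its joint ranges
```

Run:
```python
from gd import *
import cv2
p=pose(0)[0]; e=observe()["eef_pos"];print(((e-p)@N).round(4))
if (e-p)@N<.08: move_l(e+.06*N,.1)
e=observe()["eef_pos"]
movep([e[0],e[1],.32],rpy(0,1)); movep([.40,.10,.34],rpy(0,1))
hold(.3)
for n in("side","scene"):
    im,d=get_image(n);np.save(f"pics/{n}4.npy",d);cv2.imwrite(f"pics/{n}4f.png",im[...,::-1])
a=cv2.imread("pics/side4f.png")[100:280,280:440];b=cv2.imread("pics/scene4f.png")[130:310,210:370]
cv2.imwrite("pics/c4.png",np.hstack([a,b]).repeat(2,0).repeat(2,1))
from vis import blobs,back
for n,roi in(("side",(300,130,400,280)),("scene",(220,130,370,260))):
  f=cv2.imread(f"pics/{n}4f.png");d=np.load(f"pics/{n}4.npy")
  for c,s,p in blobs(f,roi,(3,150,80),(18,255,255),60):
    W=np.array([back(n,q,d[q[1],q[0]]) for q in p]);m=np.median(W,0);print(n,c.round(),s,"height over cap plane",((m-C)@N).round(4),m.round(4))
print("time",observe()["time_s"])
```

```text
0.1183
side [327. 213.] 242 height over cap plane 0.0046 [ 0.5616 -0.0087  0.081 ]
scene [315. 211.] 422 height over cap plane 0.0022 [0.5731 0.0254 0.0802]
time 29.3167<sys>:0: UserWarning: Gimbal lock detected. Setting third angle to zero since it is not possible to uniquely determine all angles.
```

View pics/c4.png

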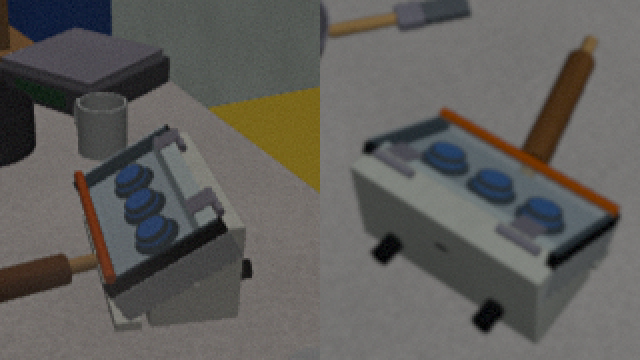

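The guard lies flat over the caps. The bar runs from (80,175) to (108,278) in the side crop, with its surface 2–5 mm over the cap plane. That fits shut; it would be about 12 mm higher if a plunger were out. The rolling pin is where it was.

```bash
python3 -c "
from plant import *
job_done();print(observe()['time_s'])"
```

```text
the job is handed in; nothing more can be done
the job is handed in; nothing more can be done
```

All three plungers are locked and the splash guard is shut. I handed the job in just after 29.3 s on the robot's clock.

- **Feeling the caps:** the left cap resisted at 2.3 mm, so its plunger was out. The middle and right caps gave until about 11 mm, so both were already locked and I did not click them.
- **Clicking the left cap:** I pushed it to its hard bottom, which read 19.8 mm against the nominal 18 (my cap position is good to about 2 mm). Felt again, it gave to 10.7 mm, so it is locked.
- **Shutting the guard:** I swung it down from behind by its bar and pressed until the force changed by 25 N, within about 1 mm of the modelled shut position.
- **Last checks:** with the arm clear, both cameras showed the guard flat. The bar's surface was 2–5 mm above the cap plane, which fits shut; a plunger left out would lift it about 12 mm more. The rolling pin was in the same place as before, and the brush and mug showed no sign of being moved. I did not compare the other bystanders one by one.
- **One failed call:** a retreat line after the press was refused as unreachable. Nothing moved on that call, and I retreated by another path without contact.

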